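# Hold the printing block over its register pocket

### The arm

A 7-joint arm with a two-finger parallel gripper is mounted at the origin on the work surface. World frame = base frame: x ahead of the robot, y to its left, z up, the work surface at z = 0. Lengths are in m, angles in rad, forces in N, time in s.
With the tool pointing down it reaches from about 0.425 to 0.95 m from the base axis. Payload 4.7 kg.
Tool frame: the origin (TCP) lies between the finger pads; the fingertips stand 25 mm ahead of it and the grasp point (between the pads) lies 6 mm ahead of it; x points along the fingers, z is the direction in which the jaws open and shut, and the axes are right-handed (so a half turn about x gives the same grasp; the last joint's range is limited). The gripper opens to 85 mm and grips with 20 to 120 N. Pads are 22 mm wide; open, the fingers measure 114 mm over their backs; the gripper's body (76 mm by 85 mm) begins 54 mm behind the grasp point. The pads swing forward as they close: fully open they stand 13 mm farther back than shut.
Start: joints at [-1.132, 0.469, -0.049, 1.532, 0.024, 1.141, -0.082], TCP at [0.304, 0.603, 0.256] pointing down, gripper open.
Joint ranges: [-2.59, 2.59], [-0.33, 1.99], [-1.39, 1.29], [0.1, 2.45], [-1.04, 4.18], [0.21, 1.99], [-2.66, 2.66]. Speed limits (rad/s): [2.57, 2.57, 3.14, 3.14, 3.14, 3.14, 3.14].

### API

Orientations are given as a 3x3 rotation matrix whose columns are the frame's x, y, z axes.
In Python, from rig import * gives the robot as it stands. Calls block until the motion is done:
- movep(position, orientation): joint-space move of the TCP to a pose.
- move_l(position, attitude=None, feed=0.15, until_force=None): straight line of the TCP; attitude=None keeps the orientation; feed is the mean speed in m/s. With until_force (N) it stops when the force on the tool has changed by that much, and returns True; else False.
- move_joints(angles): joint-space move.
- command_gripper(opening, newtons=None): finger opening in m; newtons is the grip in N (None keeps the last); returns when the fingers have stopped.
- sleep(seconds).
- inverse_kinematics(position, orientation): joint angles nearest the present ones, or None.
- sense(): the state.
- camera(name): name is "scene" or "top"; returns (picture, depth): 480x640x3 uint8, red, green, blue; 480x640 float32, m along the optical axis (not along the pixel's ray), 0 where there is no reading.
- camera_params(name): a dict with "K" (3x3 intrinsics, pixels), "position" and "rotation" of the camera in the world. Camera axes: x right, y down, z forward; pixel columns grow to the right and rows downward; lengths in m; the calibration is good to about 2 mm. A picture is of the moment at which its call begins. camera_params takes no time and is no camera call.
A pose or a line that the arm cannot do raises Unreachable and nothing moves.
- finish_job(): hands the job in, once; it reports no verdict.
The state is a dict: "time_s": time; "joint_pos": joint angles; "qd": joint speeds; "joint_efforts": joint torques, N m; "position": TCP position; "tcp_rot": TCP orientation; "wrist_force": force on the tool from outside, world axes, zero at the start; "ft_torque": the same for the moment, N m; "finger_gap": finger opening in m.
Only numpy, scipy, OpenCV 4.12 (cv2) and the standard library are available. Lean on these libraries where they do the work, as an engineer would, in place of code of your own. Each camera call takes 0.05 s, during which the arm holds its last target.

### The job

Slide the steel sheet gauge on the wooden register board by its upright tab, away from the pocket, fully to its end stop. Then take the oblong printing block out of the enamel tray by its grip and carry it to the board without knocking into the rack or anything else or disturbing the other things. Finish while holding it in the gripper, still and level, about a centimetre above the board, centred over the pocket and lined up with it (either way round) so that it could be lowered straight in, but never touching the board.

Things in the scene. Friction and masses are not known exactly. Their poses are not given: they have to be found in the camera images.
- board: Fixed light-wood register board lying on the table, 260 (own x) x 280 (own y) x 20 mm thick. Origin: centre of its underside, at table height; z up. It has a rectangular pocket cut into its top and, along its +x edge, an aluminium track (along y) with the sheet gauge. It may stand left or right of the rack.
- pocket (a point): Centre of the pocket's mouth, level with the board's top face (20 mm above the table), at board x = -30 mm, y = -55 mm; axes those of the board. The pocket is 122 mm along the board's x, 60 mm along its y and 8 mm deep, its floor lined dark grey.
- gauge (a joint): Position of the sheet gauge along its track, m. It grows as the gauge slides to the board's +y; 0 to 0.110, both ends rigid stops. It starts between 0 and 0.035, where its steel bar lies across the pocket; 0.110 is the end stop, where the pocket is clear. It slides against about 2 N of friction and stays where it is left.
- gauge_tab (a point): Centre of the top of the gauge's black upright tab, 72.5 mm above the table, axes those of the board. Tab 30 mm (board x) x 14 mm (board y) x 38 mm tall, on a carriage 34 x 40 mm. Carriage, track (at board x = +100 mm) and end blocks are no higher than 35 mm above the table. From the carriage a flat steel bar, 20 mm wide, its top 30 mm above the table, reaches 215 mm to the board's -x.
- tray: Fixed white enamel tray with a blue rim, 310 (own x) x 280 (own y) mm, rim 32 mm high, inner floor 4 mm above the table. Origin: centre of its underside. It holds the three printing blocks; it stands on the other side of the rack from the board.
- oblong: The block to carry, loose, 0.15 to 0.31 kg: a wooden base 110 (own x) x 48 (own y) x 20 mm, and centred on it a dark wooden grip 60 mm along x, 22 mm across y and 42 mm tall, so 62 mm high in all. Origin: centre of its underside; z up. It lies in any of three places in the tray, its x axis turned up to 0.5 rad from the tray's x axis.
- square: Bystander in the tray: a loose printing block with the same grip on a 74 x 74 x 20 mm base. Origin: centre of its underside.
- round: Bystander in the tray: a loose printing block with the same grip on a round base 78 mm across and 20 mm thick. Origin: centre of its underside.
- rack: Obstacle: fixed wooden rack of spacing strips, 260 (x) x 70 (y) x 120 mm tall, standing along x between the tray and the board. Origin: centre of its underside.
- ink_bottle: Bystander: loose white bottle 42 mm across, 105 mm tall, past the rack's far end. Origin: centre of its underside.
- jar: Bystander: loose amber jar 56 mm across, 70 mm tall, before the rack's near end. Origin: centre of its underside.
- beaker: Bystander: loose glass cup 72 mm across, 85 mm tall, by the table's far side. Origin: centre of its underside.
- brayer: Bystander: loose ink roller with a wooden handle, 160 mm long, 34 mm tall, lying by the table's far side. Origin: under the middle of the roller.
- ink_tin: Bystander: loose steel tin 76 mm across, 50 mm tall, by the table's far side. Origin: centre of its underside.
Not all that is in view belongs to the job. What is shaped like the oblong but blue is not meant.

How it is judged:
By the outcome, as a careful person would: the job done as asked, in the order asked, and still so for the second after the job is handed in, while the arm keeps its last pose, push and grip.
It also fails if it takes over 61 s, if anything falls off the work surface, if the arm or the gripper's body presses on something with over 40 N, if the wrist force passes 120 N, or if a joint passes its speed limit or range.

## Working session

There is one attempt and no reset: what is moved stays moved. The work goes in short steps, each a Python script; the robot and the scene stay as the last script left them, time stands still between calls to the robot, and variables do not carry over. Pictures are saved under pics/ and viewed, and the job is handed in when it is done.

```bash
ls; mkdir -p pics
python3 - <<'E'
from rig import *
import cv2, numpy as np
np.set_printoptions(precision=4,suppress=True)
for n in ("scene","top"):
    im,d=camera(n); cv2.imwrite(f"pics/{n}0.png",im[:,:,::-1]); np.savez(f"pics/{n}0.npz",im=im,d=d)
    p=camera_params(n); print(n,p["K"],p["position"],p["rotation"],(d==0).mean())
print(sense())
E
```

```text
pics
scene [[441.7494   0.     319.8501]
 [  0.     441.7494 239.721 ]
 [  0.       0.       1.    ]] [ 1.305  -0.4641  0.6197] [[ 0.3881  0.4777 -0.7881]
 [ 0.9215 -0.216   0.3228]
 [-0.016  -0.8515 -0.5241]] 0.003896484375
top [[608.9033   0.     320.4329]
 [  0.     608.9033 249.4105]
 [  0.       0.       1.    ]] [ 0.2531 -0.1247  1.5443] [[ 0.0232 -0.9883  0.1509]
 [-0.9997 -0.0244 -0.0066]
 [ 0.0102 -0.1507 -0.9885]] 0.0038639322916666666
{'time_s': 0.1, 'joint_pos': array([-1.1319,  0.4694, -0.0486,  1.5336,  0.0241,  1.141 , -0.0823]), 'qd': array([ 0.0012, -0.0015,  0.0006, -0.0036, -0.0003, -0.0001,  0.0007]), 'joint_efforts': array([  0.0002, -51.1514,  -0.0472, -23.8393,   0.0108,   0.0044,
         0.    ]), 'position': array([0.3042, 0.6021, 0.2554]), 'tcp_rot': array([[-0.0007, -0.8926,  0.4509],
       [-0.0016,  0.4509,  0.8926],
       [-1.    , -0.0001, -0.0017]]), 'wrist_force': array([-0.3327, -0.913 , -0.314 ]), 'ft_torque': array([ 0.0377, -0.0027, -0.026 ]), 'finger_gap': 0.08526457169616017}
```

View pics/scene0.png

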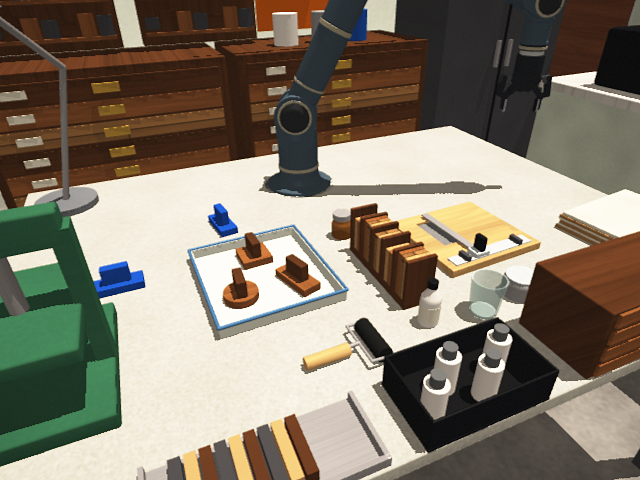

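View pics/top0.png

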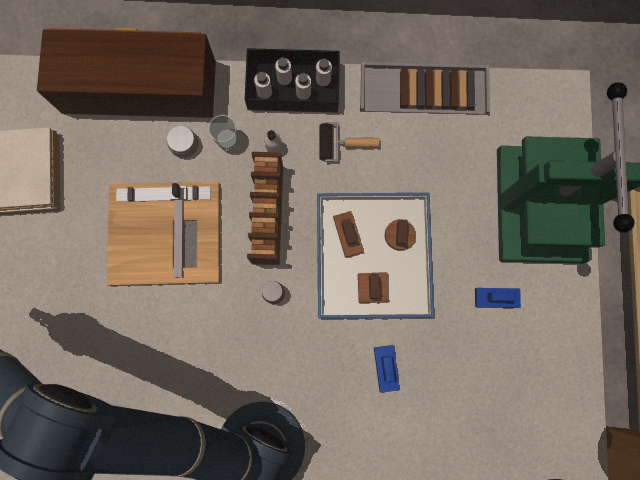

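The top picture shows the board at about (163,234), its track along the upper edge with the tab at (176,190), and the bar along column 179. The rack is at (265,208) and the tray at (375,256).

Candidates for the oblong:
- **(348,234):** brown, long base
- **(373,288):** brown, square base
- **(400,235):** brown, round base
- **(497,298) and (387,369):** blue, outside the tray

(348,234) fits: it is wooden, has a 110x48 base and lies in the tray. I'll confirm that in a crop.

```bash
cat > h.py <<'E'
import numpy as np, cv2
np.set_printoptions(precision=4,suppress=True)
from rig import *
def ray(n,uv,z):
    p=camera_params(n);uv=np.atleast_2d(np.array(uv,float))
    d=np.c_[uv,np.ones(len(uv))]@np.linalg.inv(p["K"]).T@p["rotation"].T
    c=np.array(p["position"]);return c+d*((z-c[2])/d[:,2])[:,None]
def cloud(n,d):
    p=camera_params(n);v,u=np.mgrid[0:480,0:640]
    P=np.stack([u,v,np.ones_like(u)],-1)@np.linalg.inv(p["K"]).T*d[...,None]
    return P@p["rotation"].T+np.array(p["position"])
E
python3 - <<'E'
from h import *
f=np.load("pics/top0.npz");im,d=f["im"],f["d"]
a=im[165:325,315:445,::-1]; b=im[170:300,95:235,::-1]
c=np.hstack([cv2.resize(a,(390,480),interpolation=2),cv2.resize(b,(400,480),interpolation=2)])
cv2.imwrite("pics/crop0.png",c)
P=cloud("top",d)
# noise check: table
print(P[350:380,300:340,2].mean(),P[350:380,300:340,2].std())
for (u,v) in [(348,234),(373,288),(400,235),(176,188),(163,240),(190,240),(179,230),(265,208),(375,256),(272,290),(274,140)]:
    print(u,v,P[v,u])
E
```

```text
0.006059633793356214 0.09955588588903441
348 234 [ 0.5188 -0.2017  0.0661]
373 288 [ 0.3871 -0.265   0.0637]
400 235 [ 0.5197 -0.3303  0.0648]
176 188 [0.6216 0.2256 0.077 ]
163 240 [0.5005 0.265  0.0164]
190 240 [0.5029 0.1975 0.0126]
179 230 [0.5238 0.2216 0.0358]
265 208 [0.5716 0.0022 0.1001]
375 256 [ 0.4752 -0.2754 -0.0006]
272 290 [ 0.3753 -0.02    0.076 ]
274 140 [ 0.7499 -0.0122  0.0809]
```

View pics/crop0.png

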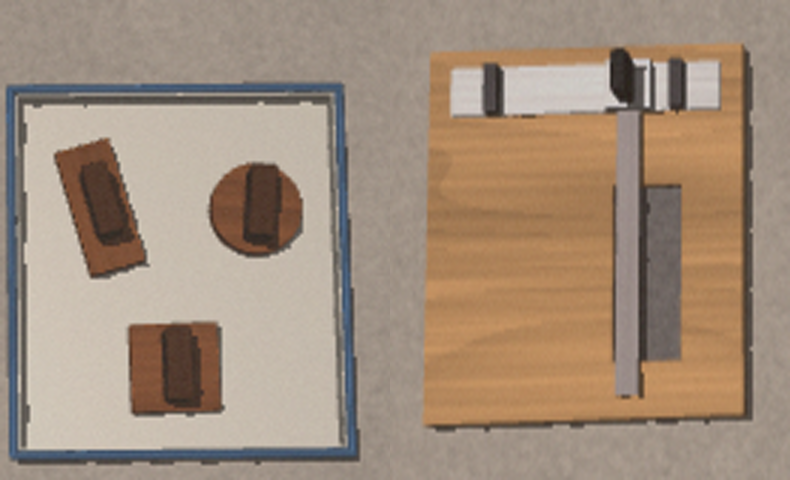

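The crop confirms it: (348,234) is the long brown base with a grip, (373,288) is square and (400,235) is round. Next I'll measure the board and the oblong.

```bash
cat >> h.py <<'E'
def board_pose(im,n="top"):
    hsv=cv2.cvtColor(im,cv2.COLOR_RGB2HSV)
    m=cv2.inRange(hsv,(8,80,90),(25,255,255))
    roi=np.zeros_like(m);roi[170:300,95:235]=255;m&=roi
    m=cv2.morphologyEx(m,cv2.MORPH_OPEN,np.ones((3,3)))
    cs=max(cv2.findContours(m,cv2.RETR_EXTERNAL,cv2.CHAIN_APPROX_NONE)[0],key=cv2.contourArea)[:,0]
    W=ray(n,cs,0.02)[:,:2]
    return W,m
def block_pose(im,roi,z,n="top"):
    x0,x1,y0,y1=roi
    hsv=cv2.cvtColor(im,cv2.COLOR_RGB2HSV)
    m=cv2.inRange(hsv,(0,70,20),(20,255,200));k=np.zeros_like(m);k[y0:y1,x0:x1]=255;m&=k
    cs=max(cv2.findContours(m,cv2.RETR_EXTERNAL,cv2.CHAIN_APPROX_NONE)[0],key=cv2.contourArea)[:,0]
    return ray(n,cs,z)[:,:2],cs,m
E
python3 - <<'E'
from h import *
f=np.load("pics/top0.npz");im,d=f["im"],f["d"]
W,m=board_pose(im);r=cv2.minAreaRect((W*1000).astype(np.float32));print("board",r,cv2.boxPoints(r))
W,cs,m2=block_pose(im,(330,366,205,262),0.024);r=cv2.minAreaRect((W*1000).astype(np.float32));print("obl",r);print(cv2.boxPoints(r))
P=cloud("top",d)
# grip top points
s=P[205:262,330:366];hi=s[s[...,2]>0.055];print(hi.shape,hi.mean(0),np.median(hi[:,2]))
r=cv2.minAreaRect((hi[:,:2]*1000).astype(np.float32));print("grip",r)
s=P[170:215,160:195];hi=s[s[...,2]>0.06];print("tab",hi.shape,hi.mean(0),hi.min(0),hi.max(0))
s=P[140:280,235:300];hi=s[s[...,2]>0.085];print("rack",hi.min(0),hi.max(0))
# scene cam cross-check
f=np.load("pics/scene0.npz");Q=cloud("scene",f["d"])
q=Q[230:270,465:495];hi=q[q[...,2]>0.055];print("tab scene",hi.shape,hi.min(0),hi.max(0))
q=Q[245:300,270:325];hi=q[q[...,2]>0.055];print("grip scene",hi.shape,hi.mean(0),cv2.minAreaRect((hi[:,:2]*1000).astype(np.float32)))
q=Q[200:310,345:440];hi=q[q[...,2]>0.05];print("rack scene",hi.min(0),hi.max(0))
cv2.imwrite("pics/m.png",np.hstack([m[170:300,95:235],m2[170:300,300:440]]))
E
```

```text
board ((519.6044921875, 266.0548095703125), (261.09149169921875, 280.1617126464844), 2.828423023223877) [[382.3054 399.5232]
 [396.1301 119.7028]
 [656.9036 132.5864]
 [643.0789 412.4068]]
obl ((527.6302490234375, -203.42401123046875), (110.79971313476562, 48.63993453979492), 17.570873260498047)
[[ 467.4733 -196.9631]
 [ 482.157  -243.3337]
 [ 587.7872 -209.8849]
 [ 573.1035 -163.5143]]
(226, 3) [ 0.5165 -0.2003  0.1241] 0.06552433955417858
grip ((402.17364501953125, -178.027587890625), (44.081275939941406, 313.53887939453125), 78.32205963134766)
tab (90, 3) [0.5876 0.1984 0.2015] [ 0.2531 -0.1247  0.0619] [0.6373 0.2379 1.5443]
rack [ 0.2531 -0.1247  0.085 ] [0.7485 0.0392 1.5443]
tab scene (137, 3) [ 0.6065 -0.4641  0.055 ] [1.305  0.2388 0.6197]
grip scene (240, 3) [ 0.5727 -0.2196  0.0916] ((908.003173828125, -319.6441955566406), (47.676025390625, 843.5611572265625), 73.23419189453125)
rack scene [ 0.3613 -0.4641  0.05  ] [1.305  0.04   0.6197]
```

View pics/m.png

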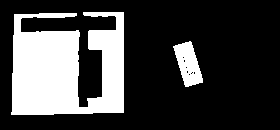

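Run:
```python
from h import *
for n,R in (("top",dict(table=(300,340,330,360),tab=(160,195,170,215),grip=(330,366,205,262),rack=(235,300,140,280),jar=(255,290,275,310))),
 ("scene",dict(table=(380,420,300,340),tab=(465,495,230,270),grip=(270,325,245,300),rack=(345,440,200,310),jar=(325,355,200,240)))):
    f=np.load(f"pics/{n}0.npz");d=f["d"];P=cloud(n,d)
    t=R.pop("table");print(n,"table",np.median(P[t[2]:t[3],t[0]:t[1],2]))
    for k,(a,b,c,e) in R.items():
        s=P[c:e,a:b];z={"tab":.066,"grip":.06,"rack":.09,"jar":.06}[k]
        hi=s[(d[c:e,a:b]>0.1)&(s[...,2]>z)]
        print(k,len(hi),hi.min(0),hi.max(0),"ctr",hi.mean(0),cv2.minAreaRect((hi[:,:2]*1000).astype(np.float32)))
    if n=="top":
        gm=((P[...,2]>.06)&(d>.1))
```

```text
top table -4.76667771371897e-05
tab 67 [0.6055 0.2235 0.0663] [0.6357 0.2379 0.0802] ctr [0.6206 0.2304 0.0719] ((620.608154296875, 230.64102172851562), (30.24274444580078, 14.34277629852295), 0.32940351963043213)
grip 195 [ 0.4986 -0.2219  0.06  ] [ 0.557  -0.1863  0.0752] ctr [ 0.5268 -0.2039  0.0659] ((527.7045288085938, -203.82388305664062), (59.46862030029297, 22.09476089477539), 17.65703582763672)
rack 2748 [ 0.4459 -0.0314  0.0901] [0.7076 0.0392 0.1281] ctr [0.5765 0.0034 0.1103] ((576.7840576171875, 3.86663818359375), (70.21717834472656, 261.7603759765625), 89.89852142333984)
jar 327 [ 0.3496 -0.0436  0.0605] [0.3982 0.0049 0.0796] ctr [ 0.3738 -0.0191  0.0696] ((373.97747802734375, -19.206558227539062), (47.87328338623047, 48.00990676879883), 47.34929656982422)
scene table 0.0006214447730832351
tab 80 [0.6085 0.1157 0.0662] [0.753  0.2368 0.0868] ctr [0.6561 0.202  0.0749] ((681.6755981445312, 183.04727172851562), (29.837635040283203, 177.524658203125), 51.14530563354492)
grip 183 [ 0.4996 -0.2239  0.0601] [ 0.559  -0.1879  0.0686] ctr [ 0.5326 -0.2063  0.0654] ((529.4337158203125, -205.72291564941406), (62.938072204589844, 22.862634658813477), 18.066795349121094)
rack 2715 [ 0.4431 -0.0343  0.09  ] [0.7697 0.04   0.1233] ctr [ 0.6051 -0.0034  0.1101] ((606.4183959960938, 3.066112518310547), (73.87873077392578, 326.7098693847656), 89.73412322998047)
jar 304 [ 0.3482 -0.0461  0.0602] [0.4599 0.0051 0.1214] ctr [ 0.4079 -0.026   0.0777] ((401.1050720214844, -30.620315551757812), (47.624149322509766, 112.12267303466797), 71.86514282226562)
```

Both cameras agree to about 2 mm. Now the gauge: I'll straddle the tab with half-open fingers and push along board +y until the force rises.

```bash
cat >> h.py <<'E'
BC=np.array([.5196,.2661]);BY=np.deg2rad(2.83)
ex=np.array([np.cos(BY),np.sin(BY)]);ey=np.array([-ex[1],ex[0]])
def b2w(x,y,z): return np.r_[BC+x*ex+y*ey,z]
def down(yaw):  # tool z at yaw+90deg  (jaws along the 'y' of a thing with this yaw)
    z=np.array([-np.sin(yaw),np.cos(yaw),0]);x=np.array([0,0,-1.]);return np.c_[x,np.cross(z,x),z]
E
python3 - <<'E'
from h import *
R=down(BY); tab=np.array([.6206,.2306]); r=tab-BC; tx,ty=.099,r@ey
print("tab board",r@ex,ty)
for yaw in (BY,BY+np.pi):
  for p in (b2w(tx,ty,.068),b2w(tx,ty+.12,.068)): print(inverse_kinematics(p,down(yaw)))
for yaw in (.307,): 
  for s in (0,np.pi): print("g",inverse_kinematics([.528,-.2038,.055],down(yaw+s)),inverse_kinematics(b2w(-.03,-.055,.081),down(BY+s)))
command_gripper(.045,40)
movep(b2w(tx,ty,.20),R); print(sense()["position"],sense()["time_s"])
move_l(b2w(tx,ty,.068),feed=.1)
s=sense();print(s["position"],s["wrist_force"],s["finger_gap"])
im,d=camera("scene");cv2.imwrite("pics/scene1.png",cv2.resize(im[180:300,400:560,::-1],(800,600)))
E
```

```text
tab board 0.09912409054314002 -0.04044335141893412
[-0.3925  0.6442 -0.0387  1.7168  0.033   0.7812  1.1733]
[-0.5285  0.7052 -0.0748  1.5941  0.0649  0.8446  0.9916]
[-0.7685  0.6975  0.5121  1.7414 -0.4448  0.8204 -1.5688]
[-0.9101  0.7592  0.5162  1.6206 -0.4549  0.8841 -1.7403]
g [ 0.1371  0.5517  0.2059  1.9706 -0.1813  0.6367  2.3373] [-0.4565  0.4677 -0.0317  2.0191  0.0235  0.6551  1.1168]
g [-0.1968  0.6397  0.6688  1.9895 -0.5988  0.7165 -0.4203] [-0.8712  0.5104  0.5062  2.0431 -0.3862  0.6802 -1.6359]
[0.6199 0.2323 0.2002] 2.3667
[0.621  0.2308 0.0688] [-0.9563 -0.4979  0.0543] 0.04532138924828023
```

View pics/scene1.png

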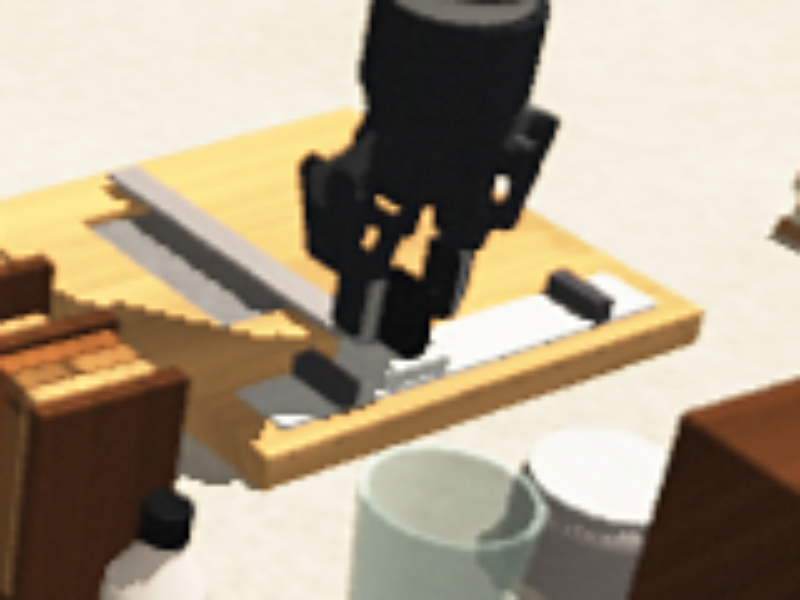

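The fingers straddle the tab at (405,310) in the crop, with clearance above the carriage. Next, the push.

Run:
```python
from h import *
tx,ty=.099,-.0404
hit=move_l(b2w(tx,ty+.145,.068),feed=.05,until_force=15)
s=sense();p=s["position"][:2]-BC;print(hit,"board",p@ex,p@ey,s["wrist_force"],s["time_s"])
im,d=camera("top");cv2.imwrite("pics/top2.png",cv2.resize(im[165:305,95:235,::-1],(600,600)))
im,d=camera("scene");cv2.imwrite("pics/scene2.png",cv2.resize(im[180:300,400:560,::-1],(800,600)))
```

```text
True board 0.09860633101570442 0.07155293554446909 [-1.2882  0.2467  0.0715] 5.9333
```

View pics/scene2.png

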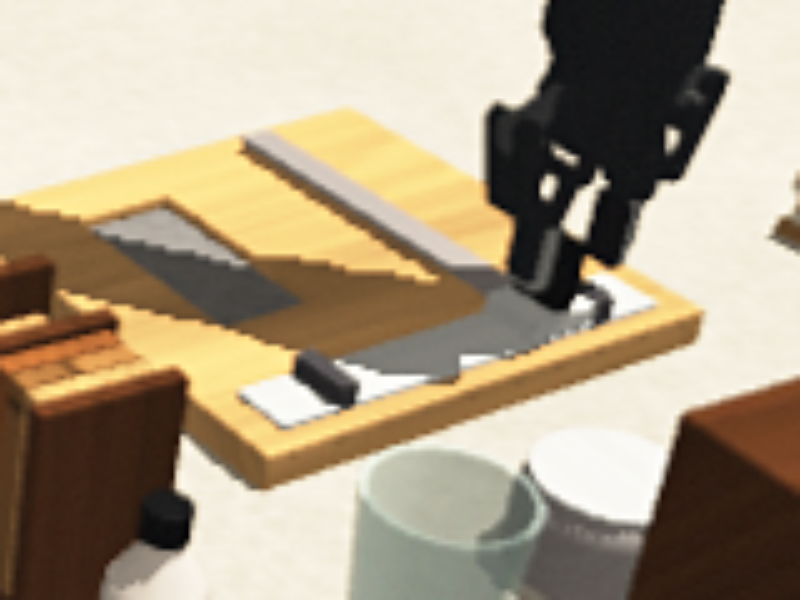

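The carriage is next to the end block, but the force is back near zero, so it may have rebounded. I'll push again slowly to be sure it is seated.

Run:
```python
from h import *
def st(): 
    s=sense();p=s["position"][:2]-BC;print("board",p@ex,p@ey,s["wrist_force"],s["time_s"]);return p@ey
y=st()
for k in range(2):
    hit=move_l(b2w(.099,y+.03,.068),feed=.015,until_force=10);print(hit);st()
sleep(.3);y=st()
move_l(b2w(.099,y-.012,.068),feed=.05);st()
move_l(b2w(.099,y-.012,.20),feed=.15)
im,d=camera("top");np.savez("pics/top3.npz",im=im,d=d);cv2.imwrite("pics/top3.png",im[:,:,::-1])
im,d=camera("scene");cv2.imwrite("pics/scene3.png",cv2.resize(im[180:300,400:560,::-1],(800,600)))
```

```text
board 0.09820487360301389 0.07125582324745873 [-0.4291 -0.1234 -0.4726] 6.0333
True
board 0.09803778993770637 0.07140495208863959 [ 0.2756 -0.4854  0.6274] 6.825
True
board 0.0973298897644079 0.07130092153479949 [-0.179   0.863  -0.1947] 7.575
board 0.09688209279697328 0.07070612353734611 [-0.7123 -0.5177  0.3707] 7.875
board 0.09946641809133876 0.057871066599902356 [ 1.2002  0.3312 -0.0295] 8.275
```

View pics/scene3.png

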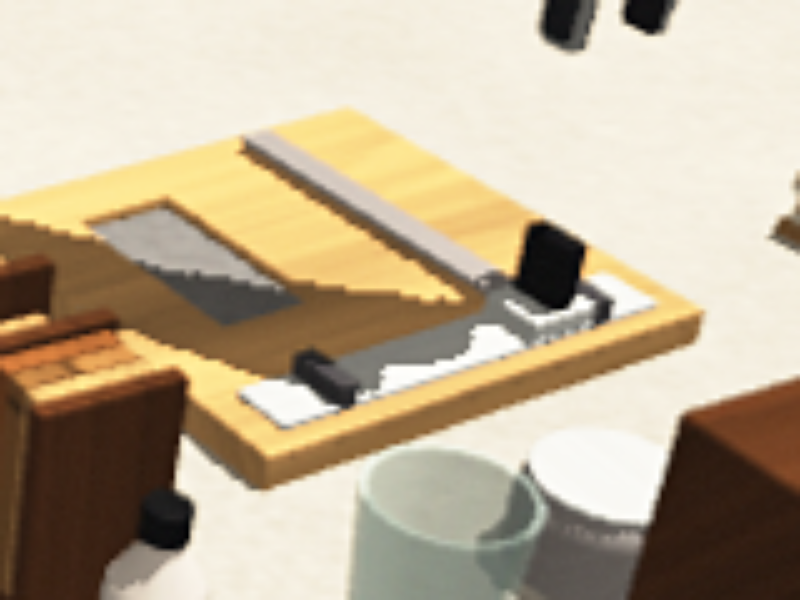

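View pics/top3.png

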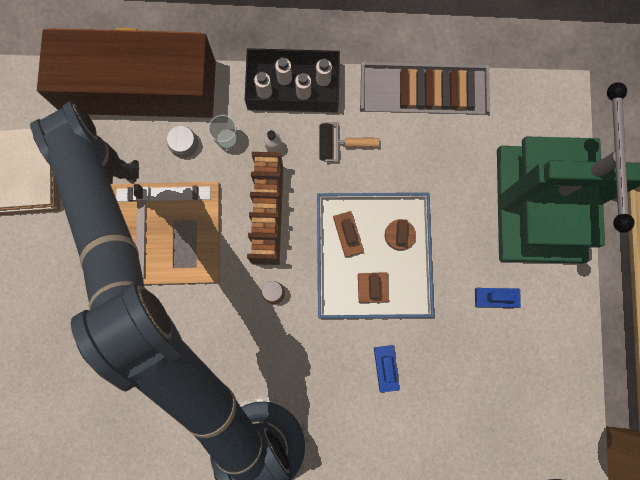

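All three pushes stalled at the same place (board y about 0.0714). The scene crop shows the carriage against the end block at (595,300), with the pocket clear. Next I'll check the tab and pocket from the images, then grasp the oblong.

Run:
```python
from h import *
f=np.load("pics/top3.npz");im,d=f["im"],f["d"]
P=cloud("top",d);s=P[165:215,120:160];hi=s[(d[165:215,120:160]>.1)&(s[...,2]>.066)&(s[...,2]<.09)]
t=np.array(cv2.minAreaRect((hi[:,:2]*1000).astype(np.float32))[0])/1000-BC;print("tab board",t@ex,t@ey,len(hi))
c=im[210:275,165:205];hsv=cv2.cvtColor(c,cv2.COLOR_RGB2HSV)
m=(hsv[...,1]<70).astype(np.uint8)*255
cs=max(cv2.findContours(m,cv2.RETR_EXTERNAL,cv2.CHAIN_APPROX_NONE)[0],key=cv2.contourArea)[:,0]+[165,210]
for z in (.012,.02):
    r=cv2.minAreaRect((ray("top",cs,z)[:,:2]*1000).astype(np.float32));q=np.array(r[0])/1000-BC;print("pocket",z,r,q@ex,q@ey)
cv2.imwrite("pics/p3.png",cv2.resize(np.hstack([c[...,::-1],cv2.merge([m]*3)]),None,fx=7,fy=7,interpolation=0))
# oblong unchanged?
W,_,_=block_pose(im,(330,366,205,262),.024);print(cv2.minAreaRect((W*1000).astype(np.float32)))
```

```text
tab board 0.09990874318032264 0.053412896759778714 70
pocket 0.012 ((492.9700622558594, 209.89910888671875), (119.59062957763672, 56.124610900878906), 3.087873697280884) -0.029372252279696538 -0.05481755687917476
pocket 0.02 ((491.7178039550781, 208.152099609375), (118.96625518798828, 55.831581115722656), 3.0878522396087646) -0.03070923798388471 -0.056500608124323615
((527.4890747070312, -203.531494140625), (111.13362884521484, 48.759727478027344), 17.570871353149414)
```

View pics/p3.png

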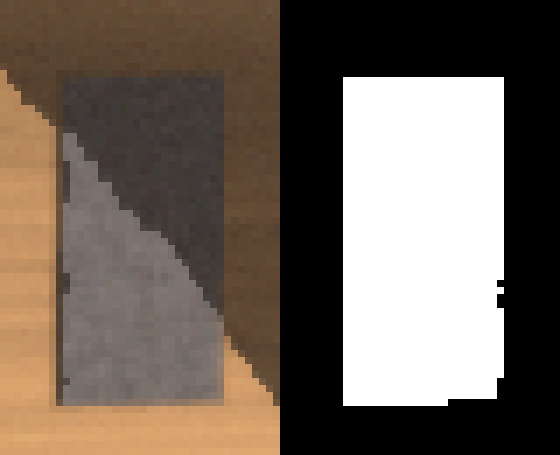

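The measured pocket centre matches the nominal board geometry within 1.5 mm, and the oblong hasn't moved. Now I'll grasp it.

Run:
```python
from h import *
p=sense()["position"];move_l([p[0],p[1],.30],feed=.2)
O=np.array([.528,-.204]);yaw=np.deg2rad(17.6)
command_gripper(.055)
movep(np.r_[O,.25],down(yaw));print(sense()["position"],sense()["time_s"])
move_l(np.r_[O,.12],feed=.15)
hit=move_l(np.r_[O,.055],feed=.06,until_force=8)
s=sense();print(hit,s["position"],s["wrist_force"],s["time_s"])
im,d=camera("scene");cv2.imwrite("pics/scene4.png",cv2.resize(im[210:330,200:360,::-1],(800,600)))
```

```text
[ 0.5288 -0.2029  0.2501] 12.275
False [ 0.5283 -0.2041  0.0554] [ 0.8788  0.7659 -0.9511] 14.525
```

View pics/scene4.png

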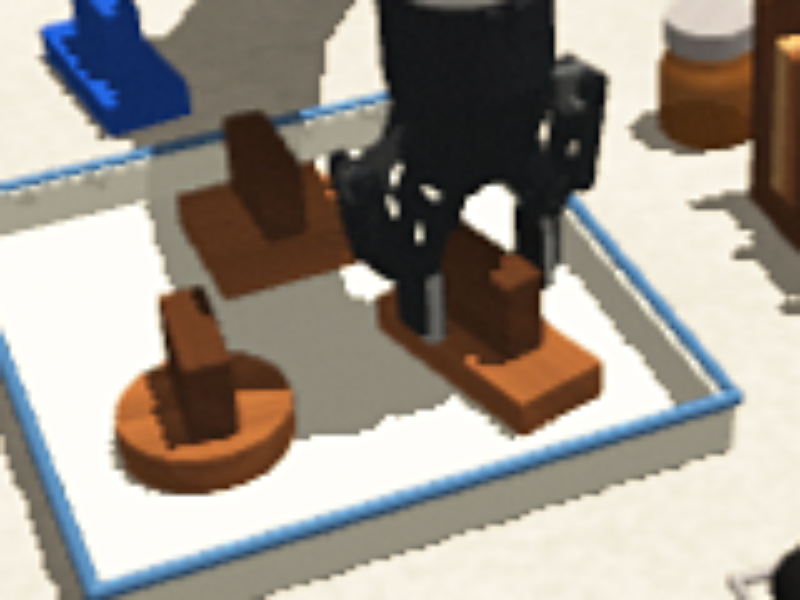

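The fingers straddle the oblong's grip at (490,290), clear of its base. I'll close and lift.

Run:
```python
from h import *
command_gripper(.0,60);s=sense();print(s["finger_gap"],s["position"],s["wrist_force"])
p=s["position"];move_l([p[0],p[1],.14],feed=.08)
move_l([p[0],p[1],.29],feed=.15)
sleep(.3);s=sense();print(s["finger_gap"],s["position"],s["wrist_force"],s["time_s"])
im,d=camera("scene");np.savez("pics/scene5.npz",im=im,d=d);cv2.imwrite("pics/scene5.png",cv2.resize(im[100:310,180:460,::-1],(800,600)))
im,d=camera("top");np.savez("pics/top5.npz",im=im,d=d);cv2.imwrite("pics/top5.png",im[:,:,::-1])
```

```text
0.02139929894636751 [ 0.5282 -0.2039  0.0553] [-0.5228 -0.101   3.3925]
0.021346484831283433 [ 0.5281 -0.2039  0.2895] [ 0.7368  0.584  -3.5164] 17.6333
```

View pics/scene5.png

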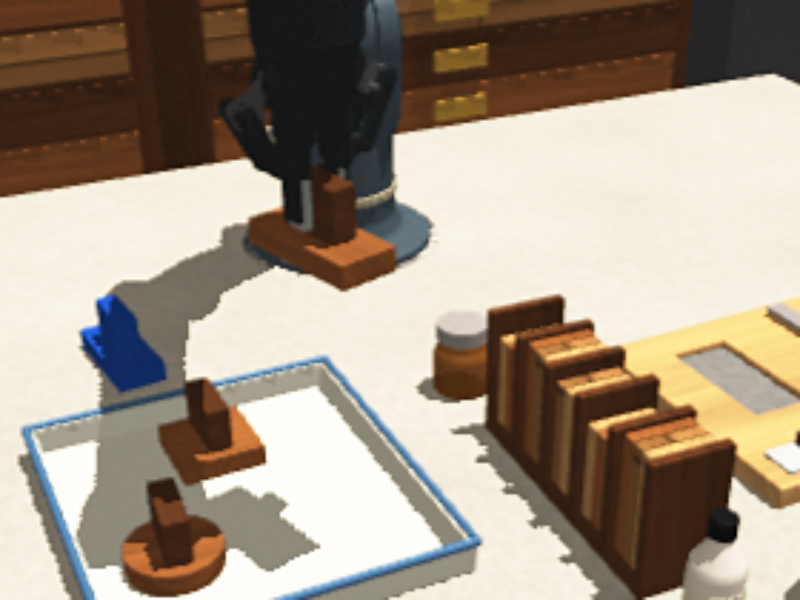

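View pics/top5.png

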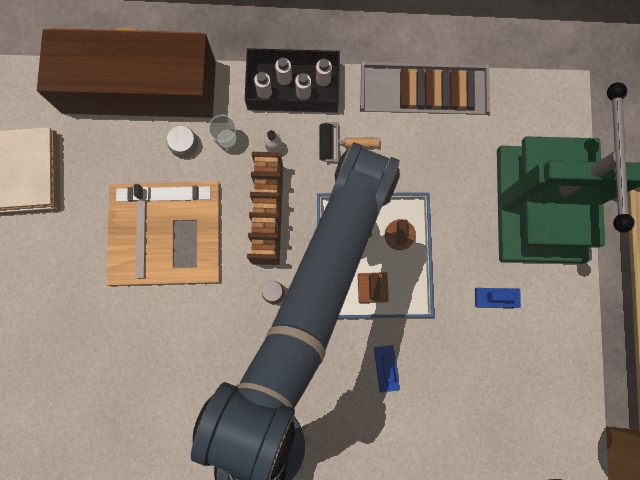

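The oblong is held, the bystanders haven't moved, and the board is in full view with the pocket clear. I'll check the board again and how the block sits in the grip: its level and offset from the TCP.

```bash
cat >> h.py <<'E'
def held(im,d,roi):
    """held block from scene depth: brown pixels' cloud"""
    x0,x1,y0,y1=roi
    P=cloud("scene",d);hsv=cv2.cvtColor(im,cv2.COLOR_RGB2HSV)
    m=cv2.inRange(hsv,(0,90,20),(14,255,220))>0
    k=np.zeros_like(m);k[y0:y1,x0:x1]=1
    return P,m&k&(d>.1)
E
python3 - <<'E'
from h import *
f=np.load("pics/top5.npz");im,d=f["im"],f["d"]
W,m=board_pose(im);print("board",cv2.minAreaRect((W*1000).astype(np.float32)))
P=cloud("top",d);s=P[165:215,120:160];hi=s[(d[165:215,120:160]>.1)&(s[...,2]>.066)&(s[...,2]<.09)]
t=np.array(cv2.minAreaRect((hi[:,:2]*1000).astype(np.float32))[0])/1000-BC;print("tab board",t@ex,t@ey,len(hi))
hsv=cv2.cvtColor(im[210:275,165:205],cv2.COLOR_RGB2HSV)
m=(hsv[...,1]<70).astype(np.uint8)*255
cs=max(cv2.findContours(m,cv2.RETR_EXTERNAL,cv2.CHAIN_APPROX_NONE)[0],key=cv2.contourArea)[:,0]+[165,210]
r=cv2.minAreaRect((ray("top",cs,.012)[:,:2]*1000).astype(np.float32));q=np.array(r[0])/1000-BC;print("pocket",r,q@ex,q@ey)
f=np.load("pics/scene5.npz");im,d=f["im"],f["d"]
P,m=held(im,d,(255,325,150,205));s=sense();c=s["position"];R=s["tcp_rot"]
L=(P[m]-c)@R   # tool frame: x down, y along block +-x, z across
print(len(L),"tool pts min/max",np.percentile(L,1,axis=0),np.percentile(L,99,axis=0))
print(R)
# base top face plane: points with tool x near 0.031
tp=L[(abs(L[:,0]-.031)<.0045)&(abs(L[:,1])<.056)&(abs(L[:,2])<.022)]
A=np.c_[tp[:,1:],np.ones(len(tp))];co=np.linalg.lstsq(A,tp[:,0],rcond=None)[0];print("top plane slope",co,len(tp))
b=L[L[:,0]>.028];print("base rect (y,z)",cv2.minAreaRect((b[:,1:]*1000).astype(np.float32)))
h=L[L[:,0]<.02];print("grip",np.percentile(h,2,axis=0),np.percentile(h,98,axis=0))
E
```

```text
board ((519.6956787109375, 264.8160095214844), (261.1556396484375, 282.65374755859375), 2.825145959854126)
tab board 0.10017934254062023 0.053969306910836706 70
pocket ((492.9700622558594, 209.89910888671875), (119.59062957763672, 56.124610900878906), 3.087873697280884) -0.029372252279696538 -0.05481755687917476
1153 tool pts min/max [-0.0113 -0.0557 -0.0271] [0.4528 1.1318 0.6478]
[[-0.0005 -0.9532 -0.3024]
 [ 0.0001 -0.3024  0.9532]
 [-1.      0.0005  0.0003]]
top plane slope [-0.005   0.0045  0.0312] 302
base rect (y,z) ((518.7227172851562, 351.6492614746094), (1371.846435546875, 178.35450744628906), 30.460140228271484)
grip [-0.0117 -0.0313 -0.0252] [0.0192 0.0072 0.0072]
```

Run:
```python
from h import *
f=np.load("pics/scene5.npz");im,d=f["im"],f["d"]
P,m=held(im,d,(255,325,150,205));s=sense();c=s["position"];R=s["tcp_rot"]
L=(P[m]-c)@R
b=L[(L[:,0]>.026)&(L[:,0]<.06)&(abs(L[:,1])<.07)&(abs(L[:,2])<.04)]
print(len(b),cv2.minAreaRect((b[:,1:]*1000).astype(np.float32)),b[:,0].max())
print("scene bias in tool frame",(np.array([.0017,-.0019,0])@R))
# transport
up=.29
mid=b2w(-.03,-.055,up)
print(inverse_kinematics(mid,down(BY)))
```

```text
761 ((-1.6765785217285156, -3.3920021057128906), (48.940250396728516, 111.11129760742188), 89.94619750976562) 0.05124623339733798
scene bias in tool frame [-0.     -0.001  -0.0023]
[-0.4874  0.2105  0.007   1.8238 -0.0016  1.1073  1.1404]
```

The block is level (slope about 0.005), its yaw is aligned, and it is centred to about 1 mm once the scene camera's offset is allowed for. I'll carry it across high and lower it partway first.

Run:
```python
from h import *
move_l(b2w(-.03,-.055,.29),attitude=down(BY),feed=.12)
print(sense()["position"],sense()["time_s"])
print(move_l(b2w(-.03,-.055,.13),feed=.1))
print(move_l(b2w(-.03,-.055,.0825),feed=.04,until_force=8))
sleep(.5)
s=sense();print(s["position"],b2w(-.03,-.055,.0825),s["tcp_rot"],s["finger_gap"],s["wrist_force"],s["time_s"])
for n in("scene","top"):
    im,d=camera(n);np.savez(f"pics/{n}6.npz",im=im,d=d);cv2.imwrite(f"pics/{n}6.png",im[:,:,::-1])
im=np.load("pics/scene6.npz")["im"];cv2.imwrite("pics/scene6.png",cv2.resize(im[170:290,380:540,::-1],(800,600)))
```

```text
[0.4924 0.2094 0.29  ] 21.3417
False
False
[0.4924 0.2097 0.0825] [0.4924 0.2097 0.0825] [[ 0.     -0.9988 -0.0494]
 [ 0.     -0.0494  0.9988]
 [-1.     -0.      0.    ]] 0.02151424176057785 [-0.1914  0.5919 -2.0259] 24.925
```

View pics/scene6.png

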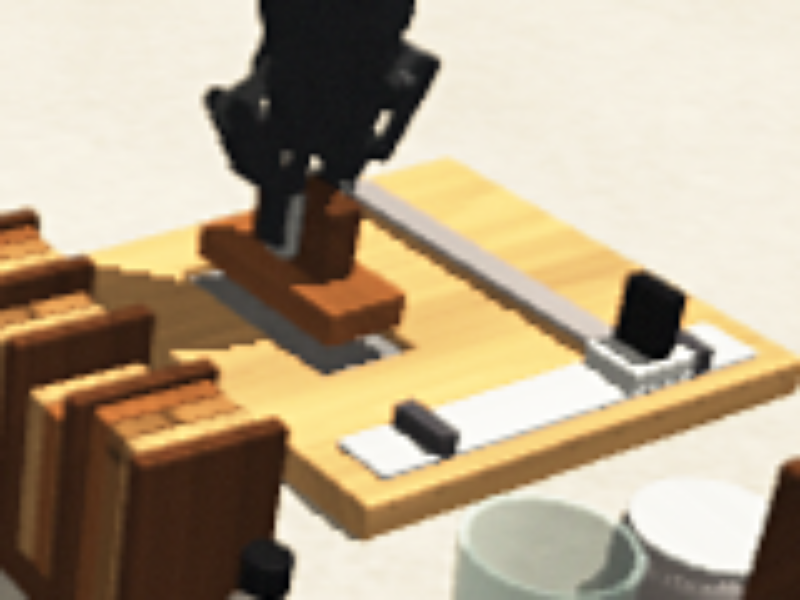

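View pics/top6.png

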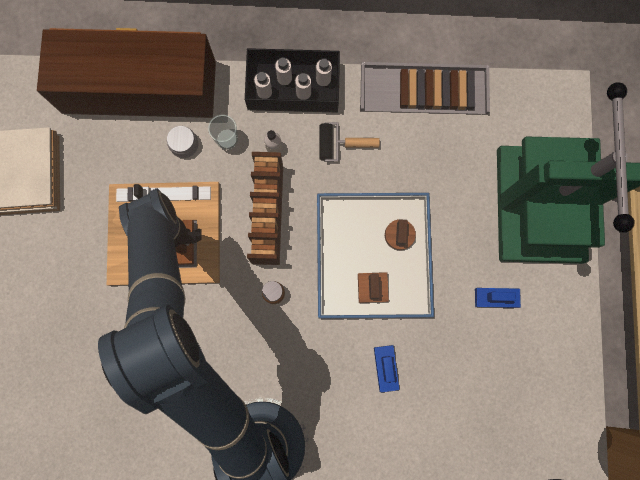

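The block hangs over the pocket and nothing else has moved. I'll cross-check the alignment within the scene camera alone: the pocket from the earlier frame against the block now.

Run:
```python
from h import *
f=np.load("pics/scene5.npz");im,d=f["im"],f["d"]
x0,x1,y0,y1=405,480,212,252
hsv=cv2.cvtColor(im[y0:y1,x0:x1],cv2.COLOR_RGB2HSV)
m=((hsv[...,1]<60)).astype(np.uint8)*255
c=[k for k in cv2.findContours(m,cv2.RETR_EXTERNAL,cv2.CHAIN_APPROX_NONE)[0] if cv2.contourArea(k)>60]
for k in c:
    cs=k[:,0]+[x0,y0]
    for z in(.012,.02):
        r=cv2.minAreaRect((ray("scene",cs,z)[:,:2]*1000).astype(np.float32));q=np.array(r[0])/1000-BC;print("pocket scene",z,r,q@ex,q@ey)
cv2.imwrite("pics/p5.png",cv2.resize(np.hstack([im[y0:y1,x0:x1,::-1],cv2.merge([m]*3)]),None,fx=5,fy=5,interpolation=0))
f=np.load("pics/scene6.npz");im,d=f["im"],f["d"]
P,mm=held(im,d,(410,470,200,245));p=P[mm]
B=np.c_[(p[:,:2]-BC)@ex,(p[:,:2]-BC)@ey,p[:,2]]
b=B[(B[:,2]>.026)&(B[:,2]<.056)&(abs(B[:,0]+.03)<.07)&(abs(B[:,1]+.055)<.04)]
print(len(b),"block scene",cv2.minAreaRect((b[:,:2]*1000).astype(np.float32)),"z",np.percentile(b[:,2],[1,99]))
t=b[b[:,2]>.0455];A=np.c_[t[:,:2],np.ones(len(t))];print("slope",np.linalg.lstsq(A,t[:,2],rcond=None)[0],len(t),np.median(t[:,2]))
```

```text
pocket scene 0.012 ((486.51031494140625, 213.9623260498047), (111.9290771484375, 51.830692291259766), 2.6232752799987793) -0.03562350928194111 -0.050440359719705126
pocket scene 0.02 ((497.28533935546875, 205.0352325439453), (110.45555114746094, 51.14835739135742), 2.623260974884033) -0.025302380880107795 -0.059888558389233085
pocket scene 0.012 ((459.52362060546875, 339.3189392089844), (97.66043853759766, 22.902090072631836), 2.839833974838257) -0.05638809219849354 0.07609577832086872
pocket scene 0.02 ((470.6539611816406, 328.74151611328125), (96.374755859375, 22.60062599182129), 2.8398420810699463) -0.04579356225844281 0.06498171983458835
476 block scene ((-28.276065826416016, -59.20265579223633), (111.77587127685547, 49.982322692871094), 0.1303274929523468) z [0.0326 0.0543]
slope [-0.0089  0.037   0.0531] 293 0.051129855844862515
```

View pics/p5.png

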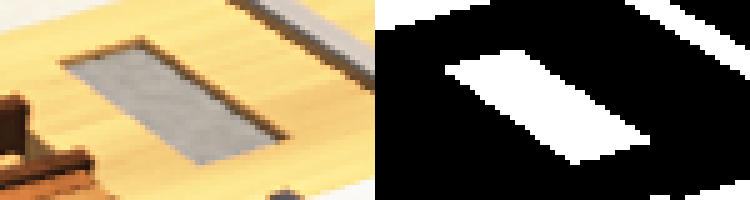

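Run:
```python
from h import *
im=np.load("pics/scene6.npz")["im"][205:245,410:470,::-1]
a=cv2.resize(im,None,fx=13,fy=13,interpolation=cv2.INTER_NEAREST)
for i in range(0,60,10): cv2.putText(a,str(410+i),(i*13,10),0,.4,(255,0,0))
for i in range(0,40,10): cv2.putText(a,str(205+i),(0,i*13+10),0,.4,(255,0,0))
cv2.imwrite("pics/z6.png",a)
t=np.load("pics/top6.npz")["im"][210:275,150:215,::-1]
a=cv2.resize(t,None,fx=9,fy=9,interpolation=cv2.INTER_NEAREST)
cv2.imwrite("pics/z6t.png",a)
# predicted pixels of base corners assuming perfect placement
p=camera_params("scene");R=np.array(p["rotation"]);c=np.array(p["position"])
for z in (.0312,.0512):
  for sx in(-1,1):
    for sy in(-1,1):
      w=(b2w(-.03+sx*.055,-.055+sy*.024,z)-c)@R;q=p["K"]@w;print(z,sx,sy,q[:2]/q[2],(q[:2]/q[2]-[410,205])*13)
```

```text
0.0312 -1 -1 [419.0495 220.3582] [117.644 199.656]
0.0312 -1 1 [433.3317 216.465 ] [303.312  149.0453]
0.0312 1 -1 [445.4669 239.2097] [461.0695 444.7257]
0.0312 1 1 [460.4142 234.7363] [655.385  386.5713]
0.0512 -1 -1 [419.8044 213.8636] [127.4568 115.2271]
0.0512 -1 1 [434.1997 210.03  ] [314.5962  65.3901]
0.0512 1 -1 [446.5303 232.3953] [474.8939 356.1388]
0.0512 1 1 [461.6008 227.9854] [670.8107 298.8104]
```

View pics/z6.png

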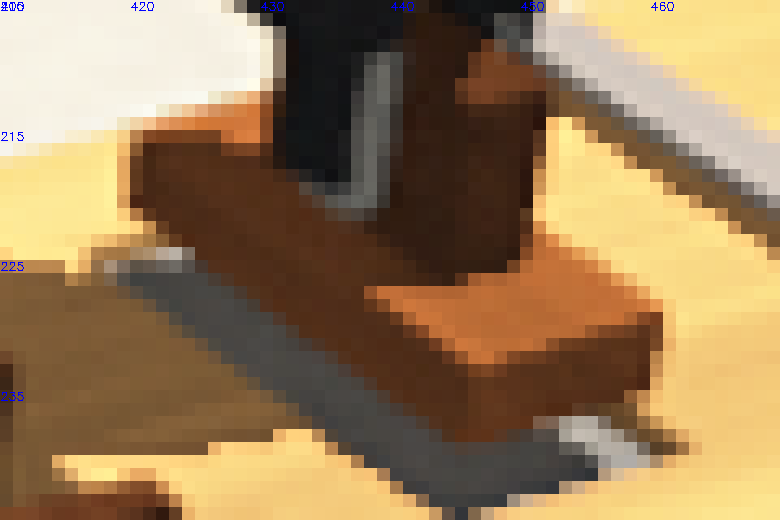

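View pics/z6t.png

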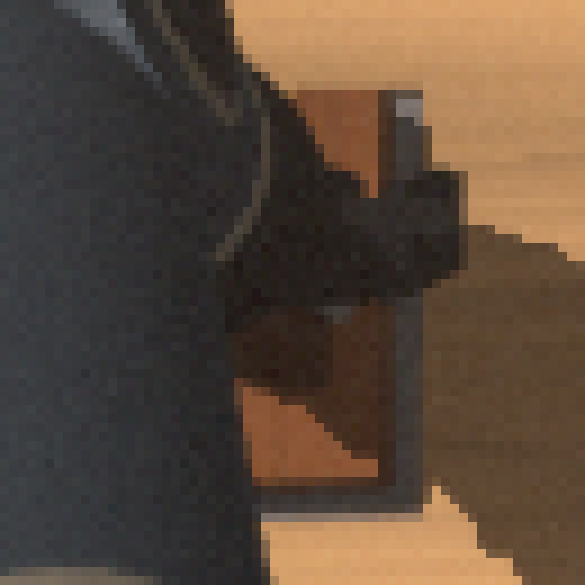

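Run:
```python
from h import *
def bc(uv,z): w=ray("top",np.array(uv)-.5,z)[0][:2]-BC; return np.array([w@ex,w@ey])
f=lambda c,r:(150+c/9,210+r/9)
zt=.0512;zb=.0312
print("base -y top edge mid",bc(f(381,300),zt)," exp y -.079")
print("base -y top edge at ends",bc(f(381,110),zt),bc(f(381,465),zt))
print("base -x top edge",bc(f(320,482),zt)," exp x -.085")
print("base +x top edge",bc(f(345,91),zt)," exp x .025")
print("bottom edges -y",bc(f(396,400),zb),"-x",bc(f(320,488),zb))
print("pocket -y rim",bc(f(423,400),.02),"exp -.085; -x rim",bc(f(340,517),.02),"exp -.091; +x rim",bc(f(408,91),.02),"(.012)",bc(f(408,91),.012),"exp .031")
```

```text
base -y top edge mid [-0.034  -0.0801]  exp y -.079
base -y top edge at ends [ 0.0193 -0.0798] [-0.0799 -0.0803]
base -x top edge [-0.0842 -0.0637]  exp x -.085
base +x top edge [ 0.0249 -0.0698]  exp x .025
bottom edges -y [-0.059  -0.0804] -x [-0.0832 -0.0595]
pocket -y rim [-0.0575 -0.0858] exp -.085; -x rim [-0.09   -0.0628] exp -.091; +x rim [ 0.031  -0.0812] (.012) [ 0.0326 -0.0796] exp .031
```

Using edge rays in the top camera alone, the margins to the pocket rim are about 5.4 mm on -y and 5.9 mm on -x, where 6 and 6 would be ideal. Both cameras suggest the block is 0.5–1 mm too far to -y. I'll correct that, settle at 10 mm above the board, and hand in.

Run:
```python
from h import *
move_l(b2w(-.03,-.0542,.0815),attitude=down(BY),feed=.02)
sleep(.6)
s=sense();print(s["position"],b2w(-.03,-.0542,.0815),abs(s["qd"]).max(),s["finger_gap"],s["wrist_force"],s["time_s"])
im,d=camera("scene");cv2.imwrite("pics/scene7.png",cv2.resize(im[170:290,380:540,::-1],(800,600)))
```

```text
[0.4923 0.2105 0.0815] [0.4923 0.2105 0.0815] 0.002227607505206458 0.021589885017016447 [-0.121   0.6267 -2.9271] 25.875
```

View pics/scene7.png

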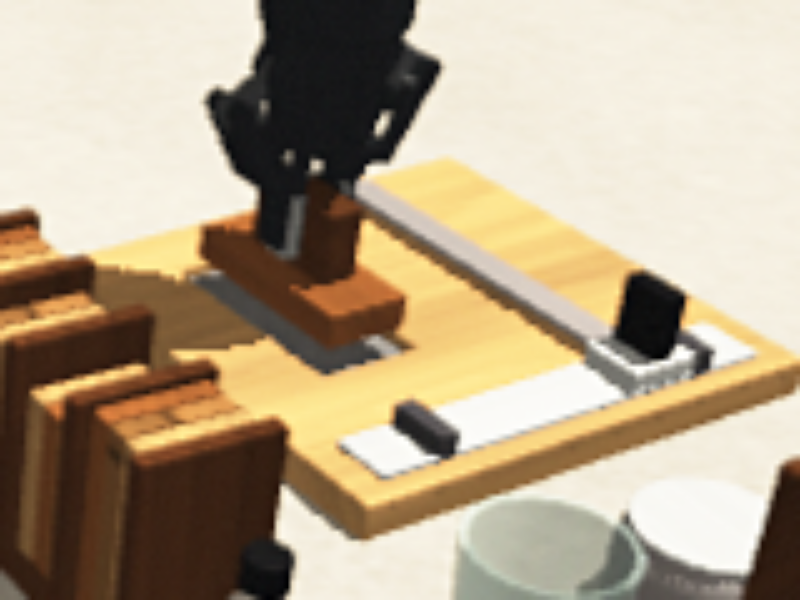

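The block at (300,275) hangs level over the pocket, and the gauge is still against its end block at (700,345).

```bash
python3 -c "
from rig import *
finish_job()"
```

```text
the job is handed in; nothing more can be done
```

I slid the gauge to its end stop and carried the oblong over the rack. I handed the job in with the block held level over the pocket, about 10 mm above the board, at about 26 s of the 61 s allowed.

**Gauge:** three pushes stalled at the same place, and the picture shows the carriage against its end block. The tab measured board y ≈ 0.054 m, against about 0.055 m estimated from the track's symmetry.

**Block placement:**
- **Top camera:** the block was centred within about 1 mm, with margins of 5.4 and 5.9 mm where 6 mm is ideal. I then shifted it 0.8 mm toward +y. I did not repeat the edge measurement after that.
- **Final state:** the arm was still, the grip was steady at 21.6 mm, and the wrist force showed only the block's weight. The last picture showed the block level.

**Bystanders:** none had moved in the top picture taken before the final shift.

**Checks that disagreed:** with the block over the pocket, the scene camera's depth put it about 4 mm toward -y and showed a 0.037 slope across the block. I put both down to depth noise, because the scene outline agreed within about 1–1.5 mm, the top camera agreed within 1 mm, and the slope measured 0.005 just after lifting.

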